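Turn round a stripped microscope's parts for reassembly

ROBOT

A 7-joint arm with a two-finger parallel gripper is mounted at the origin on the work surface. World frame = base frame: x ahead of the robot, y to its left, z up, the work surface at z = 0. Lengths are in m, angles in rad, forces in N, time in s.
With the tool pointing down it reaches from about 0.35 to 0.9 m from the base axis. Payload 8.1 kg.
Tool frame: the origin (TCP) lies midway between the tips of the shut fingers; the grasp point (between the pads) lies 19 mm behind it; z points along the fingers, y is the direction in which the jaws open and shut (so a half turn about z gives the same grasp; the last joint's range is limited). The gripper opens to 92 mm and grips with 3 to 60 N. Pads are 19 mm wide; open, the fingers measure 130 mm over their backs; the gripper's body (75 mm by 190 mm) begins 47 mm behind the grasp point.
Start: joints at [-1.227, 0.434, 0.025, 1.573, -0.012, 1.134, -0.075], TCP at [0.27, 0.564, 0.227] pointing down, gripper open.
Joint ranges: [-2.62, 2.62], [-0.44, 2.09], [-1.27, 1.32], [0.08, 2.57], [-1.32, 4.46], [0.12, 2], [-2.74, 2.74]. Speed limits (rad/s): [2.22, 2.22, 3.01, 3.01, 3.14, 3.14, 3.14].

INTERFACE

Orientations are given as a rotation vector (axis times angle).
In Python, from cell import readout, imaging, arm gives the robot as it stands.
- The arm moves only by the tool send_rows, never from a script. Its arguments are lists of equal length, an entry for each row: "claw": the gripper command: -1 is fully open, 1 is shut, values between are in proportion; "delta_pos": the shift along the tool's x, y, z as a fraction of full scale, a list of three; "dr": the turn, a rotation vector about the tool's x, y, z as a fraction of full scale, a list of three. In form: {"claw": [claw, ...], "delta_pos": [[dx, dy, dz], ...], "dr": [[ax, ay, az], ...]}. A call has exactly 5 rows; each row is the pose to reach, as a shift and turn from the pose commanded when the call began, along the tool's axes at that moment; what a row does not reach only later rows make up. Full scale, the value 1, is 250 mm for a shift and 2 rad for a turn. A row lasts 1/10 s, in which the tool goes at most 50 mm and 8.59 degrees, less where a joint would pass 70% of its speed; a pose out of reach is approached as far as the arm can. A call with a number of a shift or a turn outside -1 to 1 is refused whole. A call with a gripper value outside its range is refused whole. The fingers move at their own pace and stop on an object; "force" is the grip in N (left out, the last holds). Time passes only in rows, so rows that repeat a pose let the fingers close, or fill a call up. It gives the time, the measured TCP pose, the force and the opening at its end, in the units of the state.
- readout.observe(): the state, without advancing time (a new reading comes with each control period).
- imaging.get_image(name): name is "scene" or "top" or "wrist"; returns (picture, depth): 480x640x3 uint8, blue, green, red; 480x640 float32, m along the optical axis (not along the pixel's ray), 0 where there is no reading.
- imaging.get_calibration(name): a dict with "vfov" (degrees; the focal length in pixels is half the picture's height over the tangent of half this angle, whatever the lens; pixels are square), "cx", "cy" (the principal point, pixels), "distortion" ([k1, k2, p1, p2, k3] as OpenCV has them; the pictures are not rectified), "extrinsics" (4x4, takes a point from world to camera coordinates). Camera axes: x right, y down, z forward; pixel columns grow to the right and rows downward; lengths in m; the calibration is good to about 2 mm. A picture is of the moment at which its call begins: read the wrist's pose just before it. get_calibration takes no time and is no camera call; for the wrist camera it gives the pose at the moment of the call.
- arm.sign_off(): hands the job in, once; it reports no verdict.
The state is a dict: "clock": time; "joints": joint angles; "dq": joint speeds; "joint_efforts": joint torques, N m; "position": TCP position; "ee_rot": TCP orientation; "force": force on the tool from outside, world axes, zero at the start; "ft_torque": the same for the moment, N m; "width": opening from 0.0 (shut) to 1.0 (fully open).
Only numpy, scipy, OpenCV 4.12 (cv2) and the standard library are available. Lean on these libraries where they do the work, as an engineer would, in place of code of your own. Each camera call takes 0.05 s, during which the arm holds its last target.

TASK

The four microscope parts stand in the aluminium strip-down rack in the order in which they came off; for reassembly, move them all to the empty wooden rack in the reverse order, so that the part from the left-hand end goes to the right-hand end, its neighbour to the next place, and so on. Stand each part upright in the middle of its cork pad; they are optical parts, so do not tip or drop them on the way.

Things in the scene. Friction and masses are not known exactly. Their poses are not given: they have to be found in the camera images.
- eyepiece_mid (a point): Microscope eyepiece, upright: black plain cylinder 42 mm in diameter from its foot to 44 mm up (a thin bright ring near the top of it), then a narrower barrel 30 mm in diameter with a glass disc on top; 62 mm tall. It is 42 mm wide at this point. The point lies on its axis, half-way up (31 mm above its foot); z points up along the axis. Loose, about 90 g.
- front_lens_mid (a point): Microscope front lens, upright: squat dark steel cylinder 54 mm in diameter to 36 mm up, then a 44 mm collar with a wide greenish glass on top; 46 mm tall, the widest part. It is 54 mm wide at this point. The point lies on its axis, half-way up (23 mm above its foot); z points up along the axis. Loose, about 160 g.
- camera_tube_mid (a point): Camera adapter tube, upright: bright aluminium, the tallest part; foot flange 48 mm in diameter and 10 mm high, then a plain tube 36 mm in diameter to the top, with a thin brass ring near the top and a dark disc on top; 72 mm tall. It is 36 mm wide at this point. The point lies on its axis, half-way up (36 mm above its foot); z points up along the axis. Loose, about 130 g.
- focus_knob_mid (a point): Focus knob, upright: black with grey ribs, 46 mm in diameter to 34 mm up, with a thin steel shaft 12 mm in diameter standing on top to 44 mm; 44 mm tall, the lowest part. It is 46 mm wide at this point. The point lies on its axis, half-way up (22 mm above its foot); z points up along the axis. Loose, about 80 g.
- strip_rack: Aluminium strip-down rack, holds the parts at first: fixed, 84 (x) by 352 mm (y). Four places in a row, centres at y = -127.5, -42.5, 42.5, 127.5 mm, x = 0, each with a 70 mm square cork pad whose top is 9 mm above the bench; ridges and lips up to 15 mm. Origin: centre of its underside, on the bench; x away from the robot, y to the robot's left (turned up to 8 degrees).
- build_rack: Wooden assembly rack, empty, in front of or behind the other: fixed, 84 (x) by 352 mm (y). Four places in a row, centres at y = -127.5, -42.5, 42.5, 127.5 mm, x = 0, each with a 70 mm square cork pad whose top is 9 mm above the bench; ridges and lips up to 15 mm. Origin: centre of its underside, on the bench; x away from the robot, y to the robot's left (turned up to 8 degrees).
- pad_eyepiece: The cork pad in the strip-down rack on which the eyepiece stands at the start (70 mm square, 3 mm thick, fixed, looks like the other pads); it stays there and marks the place the eyepiece came from. Origin: centre of its underside, 6 mm above the bench; axes as the rack's.
- pad_front_lens: The cork pad in the strip-down rack on which the front lens stands at the start (70 mm square, 3 mm thick, fixed, looks like the other pads); it stays there and marks the place the front lens came from. Origin: centre of its underside, 6 mm above the bench; axes as the rack's.
- pad_camera_tube: The cork pad in the strip-down rack on which the camera tube stands at the start (70 mm square, 3 mm thick, fixed, looks like the other pads); it stays there and marks the place the camera tube came from. Origin: centre of its underside, 6 mm above the bench; axes as the rack's.
- pad_focus_knob: The cork pad in the strip-down rack on which the focus knob stands at the start (70 mm square, 3 mm thick, fixed, looks like the other pads); it stays there and marks the place the focus knob came from. Origin: centre of its underside, 6 mm above the bench; axes as the rack's.
Things that resemble listed ones, but are neither listed nor needed, are in the scene too. What is shaped like the part that bears camera_tube_mid but pink is not meant. What is shaped like the part that bears eyepiece_mid but blue is not meant.

How it is judged:
By the outcome, as a careful person would: the job done as asked, in the order asked, and still so for the second after the job is handed in, with the robot touching nothing.
It also fails if it takes over 112 s, if anything falls off the work surface, if the arm or the gripper's body presses on something with over 40 N, if the wrist force passes 120 N, or if a joint passes its speed limit or range.

## Working session

There is one attempt and no reset: what is moved stays moved. The work goes in short steps, Python scripts to look and compute and a tool call to move; the robot and the scene stay as the last step left them, time stands still between calls to the robot, and variables do not carry over. Pictures are saved under pics/ and viewed, and the job is handed in when it is done.

Besides the shell and the picture viewer there is one more tool, called after ">>>" as name(argument=value, ...), one argument or row to a line, values as JSON. send_rows: Moves the arm, as the interface text tells. Its arguments: {"type":"object","properties":{"claw":{"type":"array","items":{"type":"number"}},"delta_pos":{"type":"array","items":{"type":"array","items":{"type":"number","minimum":-1,"maximum":1}}},"dr":{"type":"array","items":{"type":"array","items":{"type":"number","minimum":-1,"maximum":1}}},"force":{"type":"number"}},"required":["claw","delta_pos","dr"]}

```bash
ls; mkdir -p pics
python3 - <<'E'
from cell import readout, imaging, arm
import cv2
print(readout.observe())
for n in ["scene","top","wrist"]:
    c=imaging.get_calibration(n); print(n,c)
    p,d=imaging.get_image(n); cv2.imwrite(f"pics/{n}0.png",p)
    import numpy as np; np.save(f"pics/{n}0.npy",d)
E
```

```text
pics
{'clock': 0.0, 'joints': array([-1.22658641,  0.43524865,  0.02498843,  1.57410619, -0.01159722,
        1.13399597, -0.07506513]), 'dq': array([-0.00102169,  0.00092817,  0.00026766, -0.00084523, -0.00026256,
        0.0012142 , -0.00017582]), 'joint_efforts': array([ 6.31127568e-04, -6.67868257e+01,  9.85261425e-01, -3.14448130e+01,
       -6.04612101e-02,  4.31871903e-02,  1.92875245e-04]), 'position': array([0.26989436, 0.5631476 , 0.2259257 ]), 'ee_rot': array([-6.96051644e-01, -3.06330347e+00,  2.51338635e-03]), 'force': array([ 0.76204263, -0.55853305,  0.11192765]), 'ft_torque': array([-0.05073716, -0.0065724 ,  0.03026313]), 'width': 0.9980862087767681}
scene {'vfov': 47.97305560159591, 'cx': 313.60271029018827, 'cy': 238.64384084109386, 'distortion': array([0.00699853, 0.        , 0.        , 0.        , 0.        ]), 'extrinsics': array([[ 0.61743625,  0.78657694, -0.00831843, -0.35653467],
       [ 0.62757706, -0.49894728, -0.59766098, -0.33391837],
       [-0.47425681,  0.36379709, -0.80170578,  1.13316617],
       [ 0.        ,  0.        ,  0.        ,  1.        
[... 164 characters left out ...]
   ]), 'extrinsics': array([[-0.00931757, -0.99980672, -0.01731221, -0.00199561],
       [-0.99112063,  0.01153032, -0.13246486,  0.60715136],
       [ 0.13263888,  0.01592423, -0.9910365 ,  0.77570092],
       [ 0.        ,  0.        ,  0.        ,  1.        ]])}
wrist {'vfov': 71.41363893177774, 'cx': 321.46506055868065, 'cy': 242.27859191635147, 'distortion': array([-0.04865603,  0.        ,  0.        ,  0.        ,  0.        ]), 'extrinsics': array([[ 0.43187968,  0.90193042, -0.00121246, -0.62398842],
       [ 0.86300757, -0.41285048,  0.29115703, -0.0372945 ],
       [ 0.26210282, -0.12679117, -0.95667451,  0.39200726],
       [ 0.        ,  0.        ,  0.        ,  1.        ]])}
```

View pics/top0.png

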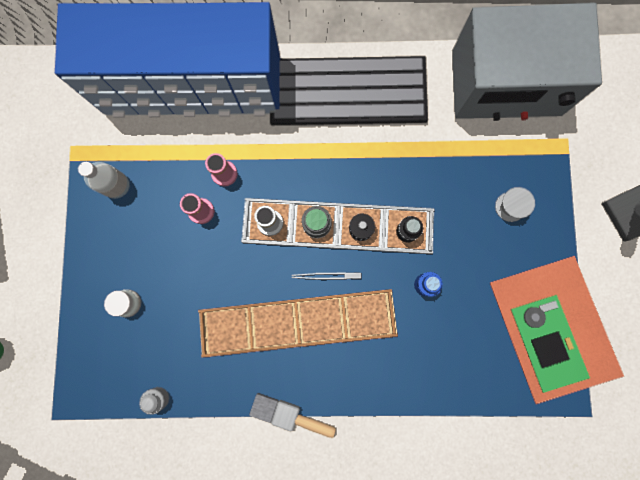

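View pics/scene0.png

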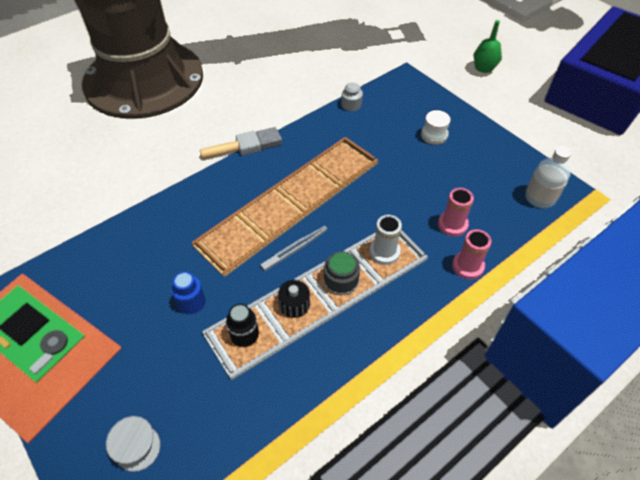

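View pics/wrist0.png

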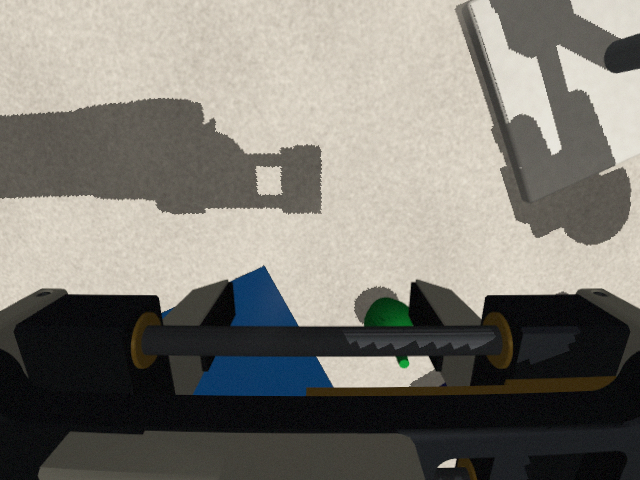

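Top view: strip rack holds, left (+y) to right, the camera tube (265,219), front lens (316,222), focus knob (362,228) and eyepiece (410,230). The build rack is nearer the robot at (298,323).

Lookalikes:
- Camera tube: the pink tubes at (195,208) and (221,170), and the grey/white cylinders at (153,402), (122,303) and (516,205).
- Eyepiece: the blue one at (430,285) and the focus knob at (362,228).

By the description I choose the four parts standing in the aluminium rack. Next I'll crop and measure.

```bash
cat > h.py <<'E'
import numpy as np, cv2
from cell import readout, imaging, arm
def K(c):
    f=240/np.tan(np.radians(c['vfov']/2)); return np.array([[f,0,c['cx']],[0,f,c['cy']],[0,0,1.]])
def cast(c,uv,z):
    n=cv2.undistortPoints(np.array(uv,float).reshape(-1,1,2),K(c),c['distortion']).reshape(-1,2)
    E=c['extrinsics'];R,t=E[:3,:3],E[:3,3];o=-R.T@t
    d=np.c_[n,np.ones(len(n))]@R
    return o+d*((z-o[2])/d[:,2])[:,None]
def proj(c,P):
    E=c['extrinsics'];P=np.array(P,float).reshape(-1,3)
    return cv2.projectPoints(P,cv2.Rodrigues(E[:3,:3])[0],E[:3,3],K(c),c['distortion'])[0].reshape(-1,2)
def cloud(c,d):
    v,u=np.nonzero(d>0);n=cv2.undistortPoints(np.c_[u,v].astype(float).reshape(-1,1,2),K(c),c['distortion']).reshape(-1,2)
    z=d[v,u];P=np.c_[n*z[:,None],z];E=c['extrinsics']
    W=np.full(d.shape+(3,),np.nan);W[v,u]=(P-E[:3,3])@E[:3,:3];return W
E
python3 - <<'E'
from h import *
c=imaging.get_calibration("top");p=cv2.imread("pics/top0.png");d=np.load("pics/top0.npy")
W=cloud(c,d)
for n,u,v in [("bench",350,200+50),("cork",225,330),("cork",380,312),("cork S",245+10,245),("tube",265,214),("lens",316,218),("knob",362,224),("eye",411,224)]:
    print(n,np.nanmedian(W[v-1:v+2,u-1:u+2].reshape(-1,3),0).round(4))
cv2.imwrite("pics/cropS.png",cv2.resize(p[185:265,230:450],None,fx=3.6,fy=3.6,interpolation=cv2.INTER_CUBIC))
cv2.imwrite("pics/cropB.png",cv2.resize(p[280:365,185:410],None,fx=3.5,fy=3.5,interpolation=cv2.INTER_CUBIC))
E
```

```text
bench [ 0.5939 -0.0589  0.0024]
cork [0.4511 0.1685 0.0089]
cork [ 0.4803 -0.1104  0.01  ]
cork S [0.6054 0.1174 0.0017]
tube [0.6478 0.0878 0.0826]
lens [0.645  0.0021 0.0559]
knob [ 0.6338 -0.0785  0.0534]
eye [ 0.6292 -0.1603  0.0725]
```

View pics/cropS.png

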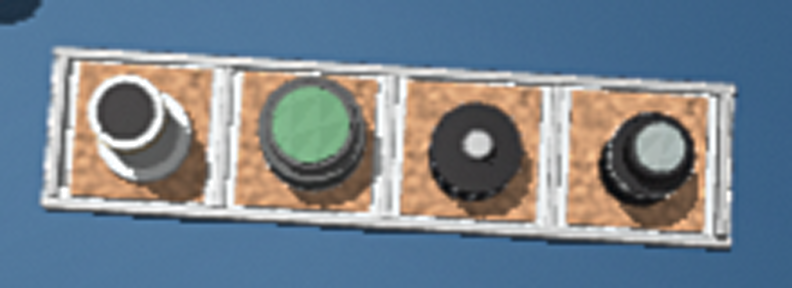

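View pics/cropB.png

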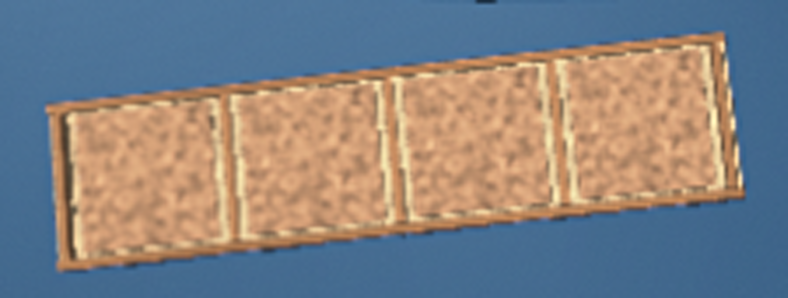

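Run:
```python
from h import *
def rackfit(c,p,d,xr,yr,tag):
    W=cloud(c,d); x,y,z=W[...,0],W[...,1],W[...,2]
    hsv=cv2.cvtColor(p,cv2.COLOR_BGR2HSV)
    blue=cv2.inRange(hsv,(95,90,20),(125,255,255))>0
    roi=(x>xr[0])&(x<xr[1])&(y>yr[0])&(y<yr[1])
    m=roi&~blue
    if tag=='S': m|= roi&(z>0.02)
    m=cv2.morphologyEx(m.astype(np.uint8),cv2.MORPH_OPEN,np.ones((3,3)))
    n,l,st,_=cv2.connectedComponentsWithStats(m);i=1+np.argmax(st[1:,4]);m=l==i
    cs,_=cv2.findContours(m.astype(np.uint8),cv2.RETR_EXTERNAL,cv2.CHAIN_APPROX_NONE)
    k=max(cs,key=cv2.contourArea).reshape(-1,2)
    P=cast(c,k,0.012)[:,:2]
    r=cv2.minAreaRect((P*1000).astype(np.float32)); print(tag,'contour',np.round(r[0],1),np.round(r[1],1),round(r[2],2))
    g=m&(z>0.005)&(z<0.02)
    r=cv2.minAreaRect((W[g][:,:2]*1000).astype(np.float32)); print(tag,'depth',np.round(r[0],1),np.round(r[1],1),round(r[2],2), 'z',np.nanmedian(z[g]).round(4))
    # cork pads
for nm in ["top","scene"]:
    c=imaging.get_calibration(nm);p=cv2.imread(f"pics/{nm}0.png");d=np.load(f"pics/{nm}0.npy");W=cloud(c,d)
    print(nm)
    rackfit(c,p,d,(.38,.55),(-.18,.24),'B')
    rackfit(c,p,d,(.56,.72),(-.25,.2),'S')
    # individual pads of build: cork mask split by ridges
    x,y,z=W[...,0],W[...,1],W[...,2]
    for n,(px,py),h in [("tube",(.645,.086),.072),("lens",(.637,.001),.046),("knob",(.632,-.08),.034),("eye",(.625,-.162),.062)]:
        g=(np.hypot(x-px,y-py)<.034)&(z>h+.009-.004)&(z<h+.009+.006)
        if g.sum()==0: print(n,'none');continue
        q=W[g]; uv=np.argwhere(g)[:,::-1].mean(0)
        r=cv2.minEnclosingCircle((q[:,:2]*1000).astype(np.float32))
        print(n,g.sum(),q.mean(0).round(4),'ray',cast(c,uv,h+.009)[0].round(4),np.round(r[0],1),round(r[1],1),uv.round(1))
```

```text
top
B contour [463.   38.5] [ 85.8 351.7] 5.48
B depth [462.8  39.1] [ 85.2 352.2] 5.43 z 0.0096
S contour [638.9 -35.8] [351.6  86.2] 85.97
S depth [640.1 -35.9] [352.   85.7] 85.94 z 0.0097
tube 344 [0.6449 0.0879 0.0821] ray [0.6451 0.0881 0.081 ] [645.1  88.1] 17.9 [265.  215.9]
lens 482 [0.6423 0.0022 0.0562] ray [0.6425 0.0022 0.055 ] [642.4   2.5] 22.0 [316.  219.4]
knob 477 [ 0.6321 -0.0789  0.0437] ray [ 0.6322 -0.0789  0.043 ] [632.7 -78.9] 23.4 [361.9 225.8]
eye 243 [ 0.6264 -0.163   0.0719] ray [ 0.6265 -0.1631  0.071 ] [ 626.9 -163.3] 14.9 [412.6 225.8]
scene
B contour [466.5  37. ] [ 91.2 357.2] 5.57
B depth [461.8  37. ] [ 90.9 351. ] 5.77 z 0.0101
S contour [632.2 -32.2] [363.8 108.4] 86.06
S depth [639.1 -37.3] [351.6  87. ] 86.04 z 0.0102
tube 415 [0.6469 0.0859 0.0824] ray [0.6462 0.0867 0.081 ] [646.8  87.5] 19.1 [388.4 225. ]
lens 635 [0.6444 0.     0.0564] ray [6.438e-01 6.000e-04 5.500e-02] [643.8   1.2] 22.5 [341.8 264. ]
knob 673 [ 0.6349 -0.0812  0.0439] ray [ 0.6345 -0.0809  0.043 ] [633.1 -79. ] 24.2 [293.4 294.1]
eye 378 [ 0.6285 -0.165   0.072 ] ray [ 0.628  -0.1648  0.071 ] [ 627.6 -164.3] 15.7 [239.3 313.7]
```

>>> send_rows(
  claw=[-1,-1,-1,-1,-1],
  delta_pos=[
    [-0.17,-0.085,0],
    [-0.34,-0.17,0],
    [-0.51,-0.25,0],
    [-0.68,-0.34,0],
    [-0.86,-0.42,0],
  ],
  dr=[
    [0,0,0.07],
    [0,0,0.14],
    [0,0,0.21],
    [0,0,0.28],
    [0,0,0.35],
  ],
  force=20,
)

```text
clock: 0.65
position: [0.419, 0.3744, 0.2267]
ee_rot: [-1.711, -2.634, 0.0]
force: [0.8, -0.5, -0.4]
width: 1.0
```

```bash
cat >> h.py <<'E'
def go(x,y,z,yaw=0.0):
    from scipy.spatial.transform import Rotation as Ro
    s=readout.observe();R=Ro.from_rotvec(s['ee_rot']).as_matrix()
    D=np.array([x,y,z])-s['position'];a=yaw
    T=np.c_[[-np.sin(a),np.cos(a),0],[np.cos(a),np.sin(a),0],[0,0,-1]]
    print('t',round(s['clock'],2),'pos',s['position'].round(4),'w',round(s['width'],3),'F',s['force'].round(1),'q',s['joints'].round(2))
    print('delta',(R.T@D/.25).round(4),'rot',(Ro.from_matrix(R.T@T).as_rotvec()/2).round(4),'dist',np.linalg.norm(D).round(3))
E
python3 -c "
from h import *
go(.645,.087,.2)"
```

```text
t 0.65 pos [0.419  0.3744 0.2267] w 1.0 F [ 0.8 -0.5 -0.4] q [-1.    0.33  0.24  1.74 -0.09  1.08 -0.32]
delta [-1.4176  0.3585  0.1063] rot [-2.000e-04 -1.000e-04  2.093e-01] dist 0.367
```

>>> send_rows(
  claw=[-1,-1,-1,-1,-1],
  delta_pos=[
    [-0.19,0.048,0.0],
    [-0.38,0.096,0],
    [-0.57,0.144,0],
    [-0.76,0.192,0],
    [-0.95,0.24,0],
  ],
  dr=[
    [0,0,0.05],
    [0,0,0.1],
    [0,0,0.15],
    [0,0,0.2],
    [0,0,0.2093],
  ],
)

```text
clock: 1.15
position: [0.5718, 0.1827, 0.2267]
ee_rot: [-2.219, -2.224, 0.0]
force: [0.7, 1.3, -0.7]
width: 1.0
```

```bash
python3 -c "
from h import *
go(.58,.087,.25)"
```

```text
t 1.15 pos [0.5718 0.1827 0.2267] w 1.0 F [ 0.7  1.3 -0.7] q [-0.68  0.41  0.4   1.66 -0.17  1.11 -0.23]
delta [-0.3829  0.0322 -0.0934] rot [-0.0001 -0.      0.001 ] dist 0.099
```

>>> send_rows(
  claw=[-1,-1,-1,-1,-1],
  delta_pos=[
    [-0.18,0,-0.05],
    [-0.36,0,-0.1],
    [-0.5,0,-0.1],
    [-0.58,0,-0.1],
    [-0.58,0,-0.1],
  ],
  dr=[
    [0,0,0],
    [0,0,0],
    [0,0,0],
    [0,0,0],
    [0,0,0],
  ],
)

```text
clock: 1.65
position: [0.5716, 0.035, 0.252]
ee_rot: [2.221, 2.22, -0.001]
force: [0.4, 0.7, 0.4]
width: 1.0
```

```bash
python3 -c "
from h import *
go(.645,.087,.2)
c=imaging.get_calibration('wrist');p,d=imaging.get_image('wrist')
E=c['extrinsics'];print('cam',-E[:3,:3].T@E[:3,3])
cv2.imwrite('pics/w1.png',p);np.save('pics/w1.npy',d);import pickle;pickle.dump(c,open('pics/w1.pkl','wb'))"
```

```text
t 1.65 pos [0.5716 0.035  0.252 ] w 1.0 F [0.4 0.7 0.4] q [-0.49  0.34  0.45  1.7  -0.16  1.14  0.01]
delta [0.2084 0.2936 0.2078] rot [ 0.0001  0.0006 -0.0002] dist 0.104
cam [0.57154875 0.11358097 0.41097406]
```

View pics/w1.png

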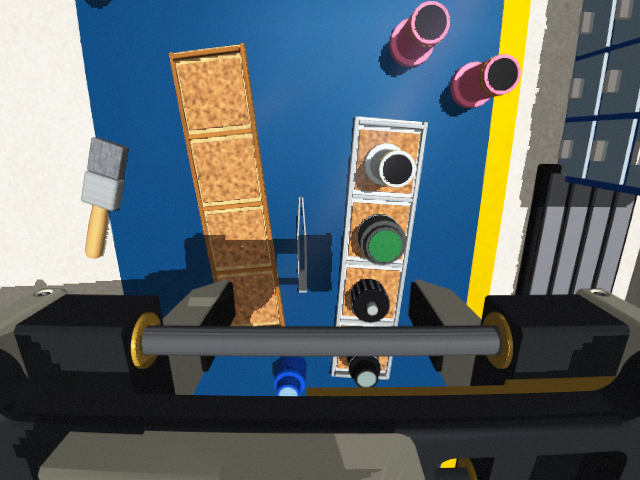

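Wrist view: the white tube top is at (396,168), the lens at (384,245) and the knob shaft at (372,310). The build pads run down the left from (211,90). I'll cross-check the part tops and the build pads from this view.

```bash
python3 -c "
from h import *
import pickle
c=pickle.load(open('pics/w1.pkl','rb'));d=np.load('pics/w1.npy');W=cloud(c,d);x,y,z=W[...,0],W[...,1],W[...,2]
for n,(px,py),h in [('tube',(.645,.086),.072),('lens',(.640,.001),.046),('knob',(.632,-.08),.034)]:
    g=(np.hypot(x-px,y-py)<.034)&(z>h+.005)&(z<h+.015)
    q=W[g];r=cv2.minEnclosingCircle((q[:,:2]*1000).astype(np.float32));print(n,g.sum(),q.mean(0).round(4),np.round(r[0],1),round(r[1],1))
p=cv2.imread('pics/w1.png')
# build outer corners seen: left end
print(cast(c,[[171,54],[243,45]],.015).round(4), 'midpoint of end edge', cast(c,[[171,54],[243,45]],.015).mean(0).round(4))
cy=np.array([.463,.038]);yv=np.array([-np.sin(np.radians(5.45)),np.cos(np.radians(5.45))]);print('pred end',cy+.176*yv)
for k in (127.5,42.5,-42.5,-127.5):
    P=cy+k/1000*yv;print(k,P.round(4),proj(c,[*P,.009]).round(0))
"
```

```text
tube 1077 [0.6444 0.0881 0.0824] [644.9  87.7] 18.0
lens 1178 [0.642  0.0022 0.0565] [642.3   1.1] 22.1
knob 930 [ 0.6316 -0.0776  0.0441] [632.4 -80.1] 23.9
[[0.4089 0.2058 0.015 ]
 [0.4879 0.2132 0.015 ]] midpoint of end edge [0.4484 0.2095 0.015 ]
pred end [0.44628404 0.21320439]
127.5 [0.4509 0.1649] [[214.  94.]]
42.5 [0.459  0.0803] [[227. 170.]]
-42.5 [ 0.467  -0.0043] [[238. 239.]]
-127.5 [ 0.4751 -0.0889] [[249. 300.]]
```

>>> send_rows(
  claw=[-1,-1,-1,-1,-1],
  delta_pos=[
    [0.07,0.098,0.15],
    [0.14,0.196,0.3],
    [0.21,0.294,0.45],
    [0.21,0.294,0.49],
    [0.21,0.294,0.49],
  ],
  dr=[
    [0,0,0],
    [0,0,0],
    [0,0,0],
    [0,0,0],
    [0,0,0],
  ],
)

```text
clock: 2.2
position: [0.6433, 0.0939, 0.1264]
ee_rot: [-2.21, -2.228, 0.006]
force: [-0.6, -0.4, 0.7]
width: 0.997
```

```bash
python3 -c "
from h import *
go(.645,.0875,.031)"
```

```text
t 2.2 pos [0.6433 0.0939 0.1264] w 0.997 F [-0.6 -0.4  0.7] q [-0.48  0.59  0.39  1.64 -0.26  0.97  0.01]
delta [-0.0255  0.0085  0.3815] rot [-0.0025  0.0004  0.004 ] dist 0.096
```

>>> send_rows(
  claw=[-1,-1,-1,-1,-1],
  delta_pos=[
    [0,0,0.05],
    [0,0,0.1],
    [0,0,0.15],
    [0,0,0.15],
    [0,0,0.15],
  ],
  dr=[
    [0,0,0],
    [0,0,0],
    [0,0,0],
    [0,0,0],
    [0,0,0],
  ],
)

```text
clock: 2.7
position: [0.6448, 0.0919, 0.0918]
ee_rot: [-2.216, -2.227, 0.0]
force: [0.3, -0.0, 1.1]
width: 1.001
```

```bash
python3 -c "
from h import *
go(.645,.0875,.031)"
```

```text
t 2.7 pos [0.6448 0.0919 0.0918] w 1.001 F [ 0.3 -0.   1.1] q [-0.47  0.62  0.38  1.67 -0.28  0.9   0.02]
delta [-0.0177  0.0007  0.2432] rot [-0.0001 -0.      0.0025] dist 0.061
```

>>> send_rows(
  claw=[-1,-1,-1,-1,-1],
  delta_pos=[
    [-0.018,0.001,0.07],
    [-0.018,0.001,0.14],
    [-0.018,0.001,0.21],
    [-0.018,0.001,0.243],
    [-0.018,0.001,0.243],
  ],
  dr=[
    [0,0,0.002],
    [0,0,0.002],
    [0,0,0.002],
    [0,0,0.002],
    [0,0,0.002],
  ],
)

```text
clock: 3.2
position: [0.6448, 0.0876, 0.0304]
ee_rot: [-2.219, -2.222, 0.002]
force: [-0.4, -0.1, -0.1]
width: 1.003
```

```bash
python3 -c "
from h import *
go(.645,.0875,.031)"
```

```text
t 3.2 pos [0.6448 0.0876 0.0304] w 1.003 F [-0.4 -0.1 -0.1] q [-0.44  0.7   0.35  1.71 -0.31  0.79  0.05]
delta [-0.0004  0.0009 -0.0023] rot [-0.0006  0.0001  0.0006] dist 0.001
```

Close.

>>> send_rows(
  claw=[1,1,1,1,1],
  delta_pos=[
    [0,0,0],
    [0,0,0],
    [0,0,0],
    [0,0,0],
    [0,0,0],
  ],
  dr=[
    [0,0,0],
    [0,0,0],
    [0,0,0],
    [0,0,0],
    [0,0,0],
  ],
  force=20,
)

```text
clock: 3.7
position: [0.6454, 0.0877, 0.0313]
ee_rot: [2.22, 2.223, 0.001]
force: [0.3, -1.3, -0.4]
width: 0.613
```

>>> send_rows(
  claw=[1,1,1,1,1],
  delta_pos=[
    [0,0,0],
    [0,0,0],
    [0,0,0],
    [0,0,0],
    [0,0,-0.02],
  ],
  dr=[
    [0,0,0],
    [0,0,0],
    [0,0,0],
    [0,0,0],
    [0,0,0],
  ],
)

```text
clock: 4.2
position: [0.6446, 0.0876, 0.0354]
ee_rot: [-2.219, -2.222, 0.002]
force: [-0.6, -0.2, -0.9]
width: 0.379
```

>>> send_rows(
  claw=[1,1,1,1,1],
  delta_pos=[
    [0,0,-0.05],
    [0,0,-0.15],
    [0,0,-0.28],
    [0,0,-0.38],
    [0,0,-0.43],
  ],
  dr=[
    [0,0,0],
    [0,0,0],
    [0,0,0],
    [0,0,0],
    [0,0,0],
  ],
)

```text
clock: 4.7
position: [0.6466, 0.0875, 0.1469]
ee_rot: [2.219, 2.221, 0.005]
force: [0.3, 0.2, -2.5]
width: 0.378
```

```bash
python3 -c "
from h import *
go(.475,-.089,.10)
c=imaging.get_calibration('wrist');p,d=imaging.get_image('wrist');cv2.imwrite('pics/w2.png',p)"
```

```text
t 4.7 pos [0.6466 0.0875 0.1469] w 0.378 F [ 0.3  0.2 -2.5] q [-0.48  0.57  0.4   1.62 -0.25  1.    0.01]
delta [-0.7056 -0.6877  0.1844] rot [ 0.002  -0.0004  0.0005] dist 0.251
```

View pics/w2.png

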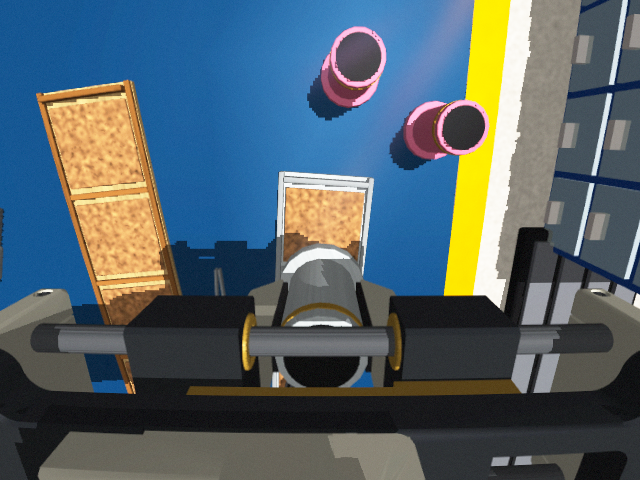

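The tube is lifted and upright between the fingers at (320,320). Carrying it over.

>>> send_rows(
  claw=[1,1,1,1,1],
  delta_pos=[
    [-0.05,-0.05,0],
    [-0.15,-0.15,0],
    [-0.27,-0.27,0],
    [-0.39,-0.39,0],
    [-0.51,-0.51,0],
  ],
  dr=[
    [0,0,0],
    [0,0,0],
    [0,0,0],
    [0,0,0],
    [0,0,0],
  ],
)

```text
clock: 5.25
position: [0.516, -0.041, 0.1427]
ee_rot: [-2.219, -2.223, 0.001]
force: [0.7, -0.7, -1.2]
width: 0.384
```

>>> send_rows(
  claw=[1,1,1,1,1],
  delta_pos=[
    [-0.1,-0.09,0],
    [-0.17,-0.155,0],
    [-0.195,-0.175,0],
    [-0.195,-0.178,0],
    [-0.195,-0.178,0],
  ],
  dr=[
    [0,0,0],
    [0,0,0],
    [0,0,0],
    [0,0,0],
    [0,0,0],
  ],
)

```text
clock: 5.75
position: [0.4742, -0.0879, 0.1433]
ee_rot: [-2.219, -2.224, -0.001]
force: [0.3, 0.8, -1.0]
width: 0.38
```

```bash
python3 -c "
from h import *
go(.475,-.089,.032)
c=imaging.get_calibration('wrist');p,d=imaging.get_image('wrist');cv2.imwrite('pics/w3.png',p)
c=imaging.get_calibration('top');p,d=imaging.get_image('top');cv2.imwrite('pics/t3.png',cv2.resize(p[180:400,180:460],None,fx=2.5,fy=2.5));W=cloud(c,d)
"
```

```text
t 5.75 pos [ 0.4742 -0.0879  0.1433] w 0.38 F [ 0.3  0.8 -1. ] q [-0.28  0.31  0.45  2.04 -0.18  0.82  0.27]
delta [-0.0045  0.0032  0.4453] rot [ 0.0001 -0.0002  0.0011] dist 0.111
```

View pics/t3.png

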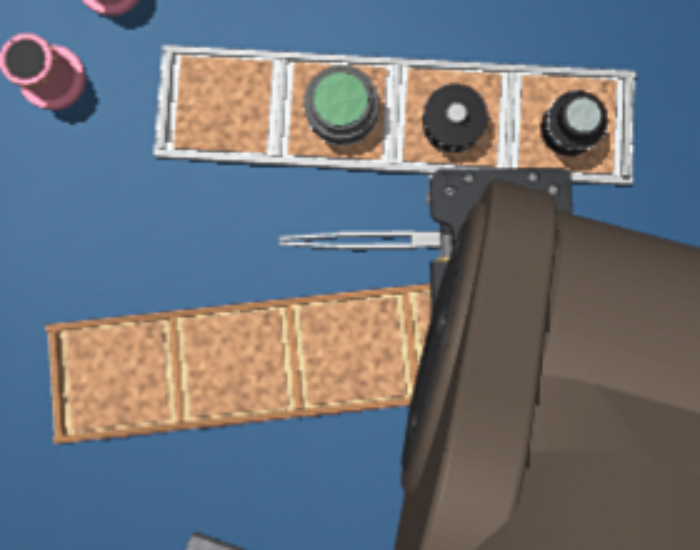

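View pics/w3.png

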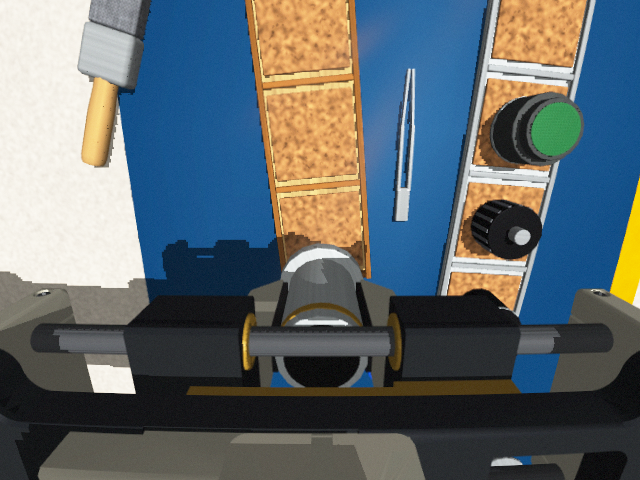

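Tube is over the right-hand end pad. Lowering.

>>> send_rows(
  claw=[1,1,1,1,1],
  delta_pos=[
    [-0.004,0.003,0.1],
    [-0.004,0.003,0.22],
    [-0.004,0.003,0.33],
    [-0.004,0.003,0.4],
    [-0.004,0.003,0.43],
  ],
  dr=[
    [0,0,0],
    [0,0,0],
    [0,0,0],
    [0,0,0],
    [0,0,0],
  ],
)

```text
clock: 6.35
position: [0.4739, -0.0889, 0.0342]
ee_rot: [-2.217, -2.223, 0.003]
force: [-0.4, -0.2, -2.1]
width: 0.38
```

```bash
python3 -c "
from h import *
go(.475,-.089,.0318)"
```

```text
t 6.35 pos [ 0.4739 -0.0889  0.0342] w 0.38 F [-0.4 -0.2 -2.1] q [-0.19  0.49  0.36  2.13 -0.31  0.57  0.39]
delta [-0.0005  0.0043  0.0096] rot [-0.0012 -0.0001  0.0014] dist 0.003
```

>>> send_rows(
  claw=[1,1,1,1,1],
  delta_pos=[
    [0,0.004,0.004],
    [0,0.004,0.008],
    [0,0.004,0.012],
    [0,0.004,0.012],
    [0,0.004,0.012],
  ],
  dr=[
    [0,0,0],
    [0,0,0],
    [0,0,0],
    [0,0,0],
    [0,0,0],
  ],
)

```text
clock: 6.85
position: [0.4756, -0.0898, 0.0335]
ee_rot: [2.219, 2.223, 0.001]
force: [0.2, 0.9, -2.2]
width: 0.38
```

>>> send_rows(
  claw=[1,1,1,1,1],
  delta_pos=[
    [0,0,0.004],
    [0,0,0.006],
    [0,0,0.006],
    [0,0,0.006],
    [0,0,0.006],
  ],
  dr=[
    [0,0,0],
    [0,0,0],
    [0,0,0],
    [0,0,0],
    [0,0,0],
  ],
)

```text
clock: 7.35
position: [0.4753, -0.0898, 0.0315]
ee_rot: [2.22, 2.223, 0.0]
force: [-0.0, -0.5, -1.5]
width: 0.382
```

>>> send_rows(
  claw=[1,1,1,1,1],
  delta_pos=[
    [0,0,0.003],
    [0,0,0.006],
    [0,0,0.006],
    [0,0,0.006],
    [0,0,0.006],
  ],
  dr=[
    [0,0,0],
    [0,0,0],
    [0,0,0],
    [0,0,0],
    [0,0,0],
  ],
)

```text
clock: 7.85
position: [0.4753, -0.0898, 0.0308]
ee_rot: [-2.22, -2.223, -0.001]
force: [-4.2, 0.7, 15.7]
width: 0.382
```

>>> send_rows(
  claw=[1,0.2,-0.1,-0.3,-0.3],
  delta_pos=[
    [0,0,-0.003],
    [0,0,-0.003],
    [0,0,-0.003],
    [0,0,-0.003],
    [0,0,-0.003],
  ],
  dr=[
    [0,0,0],
    [0,0,0],
    [0,0,0],
    [0,0,0],
    [0,0,0],
  ],
)

```text
clock: 8.35
position: [0.4752, -0.0898, 0.0306]
ee_rot: [-2.22, -2.223, 0.0]
force: [-0.3, -0.1, 0.0]
width: 0.609
```

>>> send_rows(
  claw=[-0.4,-0.4,-1,-1,-1],
  delta_pos=[
    [0,0,-0.02],
    [0,0,-0.1],
    [0,0,-0.25],
    [0,0,-0.4],
    [0,0,-0.5],
  ],
  dr=[
    [0,0,0],
    [0,0,0],
    [0,0,0],
    [0,0,0],
    [0,0,0],
  ],
)

```text
clock: 8.85
position: [0.4757, -0.0902, 0.1583]
ee_rot: [2.219, 2.221, 0.002]
force: [0.6, 0.4, 0.1]
width: 0.908
```

```bash
python3 -c "
from h import *
go(.627,-.164,.12)"
```

```text
t 8.85 pos [ 0.4757 -0.0902  0.1583] w 0.908 F [0.6 0.4 0.1] q [-0.3   0.29  0.47  2.03 -0.17  0.86  0.27]
delta [-0.2957  0.6045  0.1546] rot [0.0011 0.0001 0.0004] dist 0.173
```

>>> send_rows(
  claw=[-1,-1,-1,-1,-1],
  delta_pos=[
    [-0.08,0.16,0],
    [-0.16,0.32,0],
    [-0.24,0.48,0.05],
    [-0.296,0.6,0.1],
    [-0.296,0.6045,0.15],
  ],
  dr=[
    [0,0,0],
    [0,0,0],
    [0,0,0],
    [0,0,0],
    [0,0,0],
  ],
)

```text
clock: 9.35
position: [0.6296, -0.166, 0.1177]
ee_rot: [2.219, 2.219, -0.0]
force: [-0.7, -0.0, -0.6]
width: 0.999
```

```bash
python3 -c "
from h import *
go(.627,-.1637,.0215)
c=imaging.get_calibration('wrist');p,d=imaging.get_image('wrist');cv2.imwrite('pics/w4.png',p)
c=imaging.get_calibration('top');p,d=imaging.get_image('top');cv2.imwrite('pics/t4.png',cv2.resize(p[180:400,180:460],None,fx=2.5,fy=2.5));W=cloud(c,d)
x,y,z=W[...,0],W[...,1],W[...,2]
for n,(px,py),h in [('tube',(.475,-.09),.072),('lens',(.640,.001),.046),('knob',(.632,-.08),.034)]:
    g=(np.hypot(x-px,y-py)<.034)&(z>h+.005)&(z<h+.015)
    q=W[g]
    if len(q): r=cv2.minEnclosingCircle((q[:,:2]*1000).astype(np.float32));print(n,g.sum(),q.mean(0).round(4),np.round(r[0],1),round(r[1],1))
"
```

```text
t 9.35 pos [ 0.6296 -0.166   0.1177] w 0.999 F [-0.7 -0.  -0.6] q [-0.11  0.6   0.44  1.66 -0.3   0.95  0.44]
delta [ 0.0102 -0.0112  0.3849] rot [0.0011 0.0011 0.0001] dist 0.096
tube 371 [ 0.4764 -0.0882  0.0818] [476.3 -88.7] 17.9
lens 481 [0.6424 0.002  0.0561] [642.7   2.2] 22.0
knob 480 [ 0.632  -0.0789  0.0436] [632.4 -78.8] 23.5
```

View pics/t4.png

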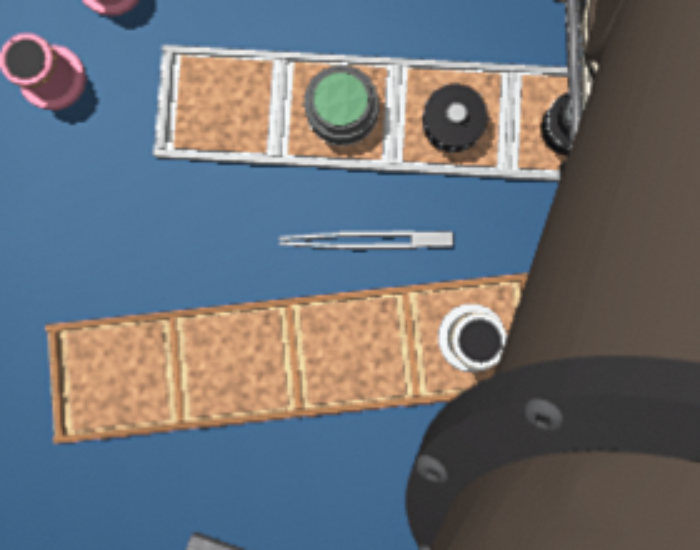

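View pics/w4.png

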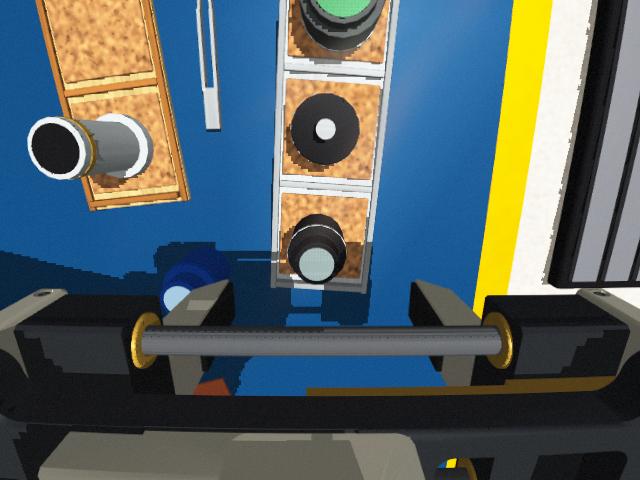

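Tube stands in the centre of the right-hand pad, at (476,-89) mm against a target of (475,-89). The blue lookalike is near the left finger, so I'll check that clearance before descending.

```bash
python3 -c "
from h import *
c=imaging.get_calibration('top');d=np.load('pics/top0.npy');W=cloud(c,d)
x,y,z=W[...,0],W[...,1],W[...,2]
g=(x>.46)&(x<.57)&(y<-.14)&(y>-.26)&(z>.02)
q=W[g];print(len(q),q.min(0),q.max(0)); t=q[q[:,2]>.055];print(t.mean(0)); m=q[(q[:,2]>.03)&(q[:,2]<.05)];print(m.min(0),m.max(0))
"
```

```text
506 [ 0.50944843 -0.21552737  0.02048205] [ 0.54934384 -0.17348755  0.06789996]
[ 0.52918638 -0.19345541  0.0626468 ]
[ 0.50944843 -0.21552737  0.03053565] [ 0.54934384 -0.17348755  0.04967954]
```

>>> send_rows(
  claw=[-0.6,-0.6,-0.6,-0.6,-0.6],
  delta_pos=[
    [0.01,-0.011,0.07],
    [0.01,-0.011,0.16],
    [0.01,-0.011,0.24],
    [0.01,-0.011,0.3],
    [0.01,-0.011,0.32],
  ],
  dr=[
    [0,0,0],
    [0,0,0],
    [0,0,0],
    [0,0,0],
    [0,0,0],
  ],
)

```text
clock: 9.95
position: [0.6224, -0.1603, 0.0374]
ee_rot: [-2.218, -2.222, 0.001]
force: [-1.3, 0.1, -0.5]
width: 0.801
```

```bash
python3 -c "
from h import *
go(.627,-.1637,.0215)"
```

```text
t 9.95 pos [ 0.6224 -0.1603  0.0374] w 0.801 F [-1.3  0.1 -0.5] q [-0.09  0.69  0.39  1.73 -0.35  0.8   0.47]
delta [-0.0137  0.0185  0.0636] rot [-0.001  -0.0004  0.0009] dist 0.017
```

>>> send_rows(
  claw=[-0.6,-0.6,-0.6,-0.6,-0.6],
  delta_pos=[
    [-0.012,0.018,0.02],
    [-0.012,0.018,0.04],
    [-0.012,0.018,0.063],
    [-0.012,0.018,0.063],
    [-0.012,0.018,0.063],
  ],
  dr=[
    [0,0,0],
    [0,0,0],
    [0,0,0],
    [0,0,0],
    [0,0,0],
  ],
)

```text
clock: 10.45
position: [0.6282, -0.1642, 0.0226]
ee_rot: [-2.22, -2.223, -0.0]
force: [1.0, -0.2, -0.1]
width: 0.798
```

```bash
python3 -c "
from h import *
go(.627,-.1637,.0215)"
```

```text
t 10.45 pos [ 0.6282 -0.1642  0.0226] w 0.798 F [ 1.  -0.2 -0.1] q [-0.07  0.71  0.38  1.72 -0.36  0.78  0.48]
delta [ 0.0018 -0.0047  0.0042] rot [ 0.     -0.      0.0006] dist 0.002
```

Good; close (1 s) and lift.

>>> send_rows(
  claw=[0.2,0.4,0.6,0.8,1],
  delta_pos=[
    [0,-0.005,0],
    [0,-0.005,0],
    [0,-0.005,0],
    [0,-0.005,0],
    [0,-0.005,0],
  ],
  dr=[
    [0,0,0],
    [0,0,0],
    [0,0,0],
    [0,0,0],
    [0,0,0],
  ],
)

```text
clock: 10.95
position: [0.627, -0.1641, 0.0226]
ee_rot: [2.22, 2.223, 0.0]
force: [0.1, -0.1, 0.3]
width: 0.442
```

>>> send_rows(
  claw=[1,1,1,1,1],
  delta_pos=[
    [0,0,0],
    [0,0,0],
    [0,0,0],
    [0,0,0],
    [0,0,0],
  ],
  dr=[
    [0,0,0],
    [0,0,0],
    [0,0,0],
    [0,0,0],
    [0,0,0],
  ],
)

```text
clock: 11.45
position: [0.627, -0.1641, 0.0226]
ee_rot: [2.22, 2.223, 0.0]
force: [-0.4, 0.7, 1.4]
width: 0.44
```

>>> send_rows(
  claw=[1,1,1,1,1],
  delta_pos=[
    [0,0,-0.05],
    [0,0,-0.15],
    [0,0,-0.28],
    [0,0,-0.4],
    [0,0,-0.47],
  ],
  dr=[
    [0,0,0],
    [0,0,0],
    [0,0,0],
    [0,0,0],
    [0,0,0],
  ],
)

```text
clock: 11.95
position: [0.6278, -0.1647, 0.1434]
ee_rot: [2.218, 2.221, 0.003]
force: [0.3, -0.2, -2.0]
width: 0.443
```

>>> send_rows(
  claw=[1,1,1,1,1],
  delta_pos=[
    [0.07,-0.035,0],
    [0.18,-0.09,0],
    [0.32,-0.16,0],
    [0.46,-0.23,0],
    [0.6,-0.31,0],
  ],
  dr=[
    [0,0,0],
    [0,0,0],
    [0,0,0],
    [0,0,0],
    [0,0,0],
  ],
)

```text
clock: 12.45
position: [0.5487, -0.0131, 0.1407]
ee_rot: [2.22, 2.222, 0.001]
force: [0.4, 0.8, -1.3]
width: 0.44
```

>>> send_rows(
  claw=[1,1,1,1,1],
  delta_pos=[
    [0.14,-0.08,0],
    [0.28,-0.16,0],
    [0.42,-0.24,0],
    [0.56,-0.32,0],
    [0.64,-0.36,0],
  ],
  dr=[
    [0,0,0],
    [0,0,0],
    [0,0,0],
    [0,0,0],
    [0,0,0],
  ],
)

```text
clock: 12.95
position: [0.4571, 0.1484, 0.1406]
ee_rot: [-2.216, -2.225, -0.001]
force: [0.5, -1.0, -1.2]
width: 0.444
```

```bash
python3 -c "
from h import *
go(.451,.165,.0235)
p,d=imaging.get_image('wrist');cv2.imwrite('pics/w5.png',p)"
```

```text
t 12.95 pos [0.4571 0.1484 0.1406] w 0.444 F [ 0.5 -1.  -1.2] q [-0.77  0.31  0.43  2.05 -0.18  0.81 -0.22]
delta [ 0.0658 -0.0239  0.4684] rot [-0.0003 -0.0006  0.0021] dist 0.118
```

View pics/w5.png

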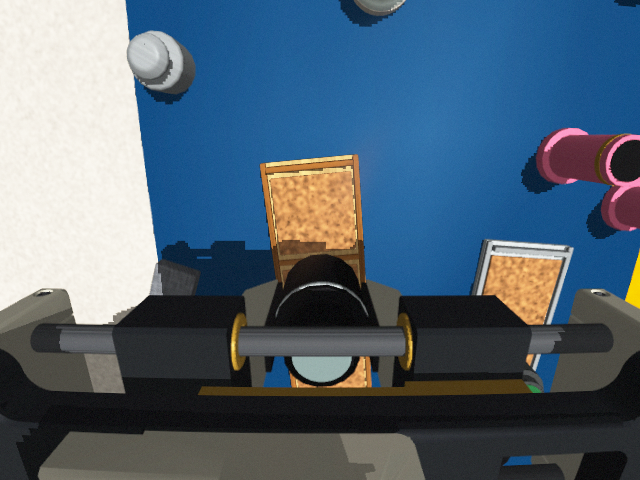

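The eyepiece is held upright at (322,330), just short of the left end pad. Continue.

>>> send_rows(
  claw=[1,1,1,1,1],
  delta_pos=[
    [0.02,-0.01,0.1],
    [0.03,-0.015,0.2],
    [0.03,-0.015,0.27],
    [0.03,-0.015,0.3],
    [0.03,-0.015,0.3],
  ],
  dr=[
    [0,0,0],
    [0,0,0],
    [0,0,0],
    [0,0,0],
    [0,0,0],
  ],
)

```text
clock: 13.5
position: [0.4551, 0.1526, 0.0647]
ee_rot: [-2.22, -2.222, 0.002]
force: [-1.0, -0.2, -1.2]
width: 0.439
```

```bash
python3 -c "
from h import *
go(.451,.165,.0235)"
```

```text
t 13.5 pos [0.4551 0.1526 0.0647] w 0.439 F [-1.  -0.2 -1.2] q [-0.72  0.43  0.38  2.12 -0.27  0.63 -0.16]
delta [ 0.0496 -0.016   0.1649] rot [-0.0005  0.0003  0.0004] dist 0.043
```

>>> send_rows(
  claw=[1,1,1,1,1],
  delta_pos=[
    [0.04,-0.012,0.04],
    [0.05,-0.017,0.09],
    [0.05,-0.017,0.13],
    [0.05,-0.017,0.155],
    [0.05,-0.017,0.155],
  ],
  dr=[
    [0,0,0],
    [0,0,0],
    [0,0,0],
    [0,0,0],
    [0,0,0],
  ],
)

```text
clock: 14.0
position: [0.4504, 0.1652, 0.0253]
ee_rot: [-2.22, -2.222, 0.003]
force: [-0.2, -0.2, -1.8]
width: 0.445
```

```bash
python3 -c "
from h import *
go(.451,.165,.0225)"
```

```text
t 14.0 pos [0.4504 0.1652 0.0253] w 0.445 F [-0.2 -0.2 -1.8] q [-0.71  0.5   0.33  2.14 -0.31  0.54 -0.15]
delta [-0.0007  0.0023  0.011 ] rot [-0.0008  0.0005  0.0005] dist 0.003
```

>>> send_rows(
  claw=[1,1,1,1,1],
  delta_pos=[
    [0,0.002,0.004],
    [0,0.002,0.008],
    [0,0.002,0.01],
    [0,0.002,0.01],
    [0,0.002,0.01],
  ],
  dr=[
    [0,0,0],
    [0,0,0],
    [0,0,0],
    [0,0,0],
    [0,0,0],
  ],
)

```text
clock: 14.5
position: [0.4516, 0.1657, 0.0239]
ee_rot: [2.22, 2.223, 0.0]
force: [-0.4, 0.0, -0.8]
width: 0.442
```

>>> send_rows(
  claw=[1,1,1,1,1],
  delta_pos=[
    [0,0,0.002],
    [0,0,0.004],
    [0,0,0.004],
    [0,0,0.004],
    [0,0,0.004],
  ],
  dr=[
    [0,0,0],
    [0,0,0],
    [0,0,0],
    [0,0,0],
    [0,0,0],
  ],
)

```text
clock: 15.0
position: [0.4515, 0.1657, 0.0227]
ee_rot: [2.22, 2.223, 0.0]
force: [-0.6, -0.7, -0.7]
width: 0.442
```

>>> send_rows(
  claw=[1,1,1,1,1],
  delta_pos=[
    [0,0,0.002],
    [0,0,0.004],
    [0,0,0.004],
    [0,0,0.004],
    [0,0,0.004],
  ],
  dr=[
    [0,0,0],
    [0,0,0],
    [0,0,0],
    [0,0,0],
    [0,0,0],
  ],
)

```text
clock: 15.5
position: [0.4516, 0.1657, 0.0224]
ee_rot: [-2.22, -2.222, -0.001]
force: [-2.7, -1.1, 12.1]
width: 0.444
```

Contact. Release partway, then lift.

>>> send_rows(
  claw=[1,0.1,-0.1,-0.3,-0.4],
  delta_pos=[
    [0,0,-0.002],
    [0,0,-0.002],
    [0,0,-0.002],
    [0,0,-0.002],
    [0,0,-0.002],
  ],
  dr=[
    [0,0,0],
    [0,0,0],
    [0,0,0],
    [0,0,0],
    [0,0,0],
  ],
)

```text
clock: 16.0
position: [0.4515, 0.1656, 0.0222]
ee_rot: [2.22, 2.223, -0.0]
force: [0.8, 0.0, 0.1]
width: 0.661
```

>>> send_rows(
  claw=[-0.4,-0.4,-1,-1,-1],
  delta_pos=[
    [0,0,-0.02],
    [0,0,-0.1],
    [0,0,-0.25],
    [0,0,-0.4],
    [0,0,-0.48],
  ],
  dr=[
    [0,0,0],
    [0,0,0],
    [0,0,0],
    [0,0,0],
    [0,0,0],
  ],
)

```text
clock: 16.5
position: [0.4525, 0.1658, 0.1452]
ee_rot: [2.22, 2.222, 0.005]
force: [0.4, 1.1, 0.1]
width: 0.914
```

```bash
python3 -c "
from h import *
go(.642,.0018,.12)"
```

```text
t 16.5 pos [0.4525 0.1658 0.1452] w 0.914 F [0.4 1.1 0.1] q [-0.82  0.31  0.45  2.05 -0.18  0.82 -0.26]
delta [-0.6566  0.7572  0.1017] rot [ 0.0013 -0.0007  0.0004] dist 0.252
```

>>> send_rows(
  claw=[-1,-1,-1,-1,-1],
  delta_pos=[
    [-0.12,0.14,0],
    [-0.24,0.28,0],
    [-0.37,0.42,0],
    [-0.5,0.56,0],
    [-0.6,0.7,0],
  ],
  dr=[
    [0,0,0],
    [0,0,0],
    [0,0,0],
    [0,0,0],
    [0,0,0],
  ],
)

```text
clock: 17.0
position: [0.6278, 0.0133, 0.1427]
ee_rot: [2.221, 2.221, -0.0]
force: [0.4, -0.3, 0.5]
width: 1.005
```

>>> send_rows(
  claw=[-1,-1,-1,-1,-1],
  delta_pos=[
    [-0.05,0.05,0.04],
    [-0.056,0.057,0.1],
    [-0.056,0.057,0.1],
    [-0.056,0.057,0.1],
    [-0.056,0.057,0.1],
  ],
  dr=[
    [0,0,0],
    [0,0,0],
    [0,0,0],
    [0,0,0],
    [0,0,0],
  ],
)

```text
clock: 17.5
position: [0.6404, 0.0034, 0.1177]
ee_rot: [-2.218, -2.224, -0.001]
force: [0.3, -0.0, -0.8]
width: 1.001
```

```bash
python3 -c "
from h import *
go(.6425,.0018,.0205)
p,d=imaging.get_image('wrist');cv2.imwrite('pics/w6.png',p)
c=imaging.get_calibration('top');p,d=imaging.get_image('top');cv2.imwrite('pics/t6.png',cv2.resize(p[180:400,180:460],None,fx=2.5,fy=2.5));W=cloud(c,d)
x,y,z=W[...,0],W[...,1],W[...,2]
for n,(px,py),h in [('eye',(.451,.165),.062),('tube',(.475,-.09),.072)]:
    g=(np.hypot(x-px,y-py)<.034)&(z>h+.005)&(z<h+.015)
    q=W[g]
    if len(q): r=cv2.minEnclosingCircle((q[:,:2]*1000).astype(np.float32));print(n,g.sum(),q.mean(0).round(4),np.round(r[0],1),round(r[1],1))
"
```

```text
t 17.5 pos [0.6404 0.0034 0.1177] w 1.001 F [ 0.3 -0.  -0.8] q [-0.38  0.59  0.44  1.68 -0.3   0.94  0.18]
delta [-0.0068  0.0082  0.3889] rot [-0.     -0.0004  0.0015] dist 0.097
tube 380 [ 0.4762 -0.0887  0.0818] [476.3 -88.7] 17.9
```

View pics/t6.png

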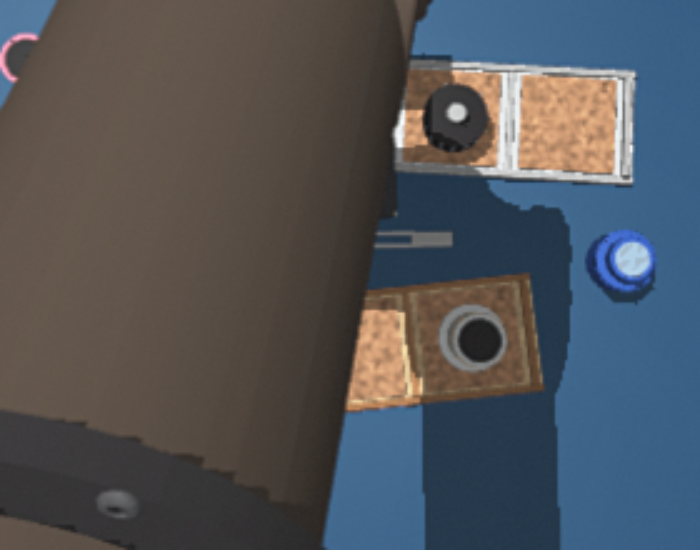

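View pics/w6.png

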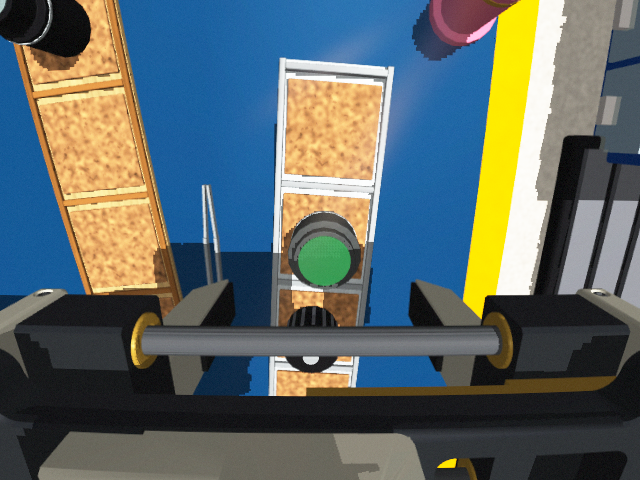

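The eyepiece stands on the left end pad (44,25 in the wrist view), and the lens lies ahead at (325,258). Descending on the lens.

>>> send_rows(
  claw=[-1,-1,-1,-1,-1],
  delta_pos=[
    [-0.003,0.006,0.12],
    [-0.003,0.006,0.24],
    [-0.003,0.006,0.34],
    [-0.003,0.006,0.35],
    [-0.003,0.006,0.35],
  ],
  dr=[
    [0,0,0],
    [0,0,0],
    [0,0,0],
    [0,0,0],
    [0,0,0],
  ],
)

```text
clock: 18.1
position: [0.6423, 0.0014, 0.0301]
ee_rot: [-2.219, -2.223, 0.001]
force: [0.5, -0.6, 0.1]
width: 1.002
```

```bash
python3 -c "
from h import *
go(.6425,.0018,.0205)"
```

```text
t 18.1 pos [0.6423 0.0014 0.0301] w 1.002 F [ 0.5 -0.6  0.1] q [-0.34  0.7   0.39  1.74 -0.35  0.78  0.23]
delta [0.0015 0.0008 0.0383] rot [-0.0002  0.      0.0009] dist 0.01
```

>>> send_rows(
  claw=[-1,-1,-1,-1,0],
  delta_pos=[
    [0.001,0,0.02],
    [0.001,0,0.036],
    [0.001,0,0.036],
    [0.001,0,0.036],
    [0.001,0,0.036],
  ],
  dr=[
    [0,0,0],
    [0,0,0],
    [0,0,0],
    [0,0,0],
    [0,0,0],
  ],
  force=25,
)

```text
clock: 18.6
position: [0.6427, 0.0014, 0.0211]
ee_rot: [2.22, 2.223, 0.001]
force: [-0.5, 1.1, 0.1]
width: 0.953
```

>>> send_rows(
  claw=[0.2,0.4,0.6,1,1],
  delta_pos=[
    [0,0,0],
    [0,0,0],
    [0,0,0],
    [0,0,0],
    [0,0,0],
  ],
  dr=[
    [0,0,0],
    [0,0,0],
    [0,0,0],
    [0,0,0],
    [0,0,0],
  ],
)

```text
clock: 19.1
position: [0.6425, 0.0014, 0.0207]
ee_rot: [-2.22, -2.223, -0.0]
force: [-0.1, -0.8, -0.3]
width: 0.57
```

>>> send_rows(
  claw=[1,1,1,1,1],
  delta_pos=[
    [0,0,0],
    [0,0,0],
    [0,0,0],
    [0,0,0],
    [0,0,0],
  ],
  dr=[
    [0,0,0],
    [0,0,0],
    [0,0,0],
    [0,0,0],
    [0,0,0],
  ],
)

```text
clock: 19.6
position: [0.6425, 0.0014, 0.0207]
ee_rot: [2.22, 2.223, 0.0]
force: [-0.2, 0.3, -0.2]
width: 0.573
```

>>> send_rows(
  claw=[1,1,1,1,1],
  delta_pos=[
    [0,0,-0.05],
    [0,0,-0.15],
    [0,0,-0.28],
    [0,-0.04,-0.38],
    [0,-0.12,-0.44],
  ],
  dr=[
    [0,0,0],
    [0,0,0],
    [0,0,0],
    [0,0,0],
    [0,0,0],
  ],
)

```text
clock: 20.1
position: [0.6142, 0.0011, 0.1336]
ee_rot: [2.218, 2.221, 0.005]
force: [0.3, -0.8, -1.7]
width: 0.57
```

>>> send_rows(
  claw=[1,1,1,1,1],
  delta_pos=[
    [-0.006,-0.14,0],
    [-0.012,-0.28,0],
    [-0.02,-0.42,0],
    [-0.024,-0.53,0],
    [-0.024,-0.58,0],
  ],
  dr=[
    [0,0,0],
    [0,0,0],
    [0,0,0],
    [0,0,0],
    [0,0,0],
  ],
)

```text
clock: 20.6
position: [0.4647, -0.0051, 0.1312]
ee_rot: [-2.219, -2.221, 0.001]
force: [0.9, 0.5, -0.9]
width: 0.574
```

>>> send_rows(
  claw=[1,1,1,1,1],
  delta_pos=[
    [0,0,0.06],
    [0,0,0.13],
    [0,0,0.2],
    [0,0,0.2],
    [0,0,0.2],
  ],
  dr=[
    [0,0,0],
    [0,0,0],
    [0,0,0],
    [0,0,0],
    [0,0,0],
  ],
)

```text
clock: 21.1
position: [0.468, -0.005, 0.0812]
ee_rot: [2.22, 2.222, -0.0]
force: [0.1, 0.2, -1.7]
width: 0.57
```

```bash
python3 -c "
from h import *
go(.467,-.0045,.0207)
p,d=imaging.get_image('wrist');cv2.imwrite('pics/w7.png',p)"
```

```text
t 21.1 pos [ 0.468  -0.005   0.0812] w 0.57 F [ 0.1  0.2 -1.7] q [-0.45  0.4   0.44  2.14 -0.27  0.66  0.18]
delta [ 0.002  -0.004   0.2419] rot [0.     0.0001 0.0005] dist 0.06
```

View pics/w7.png

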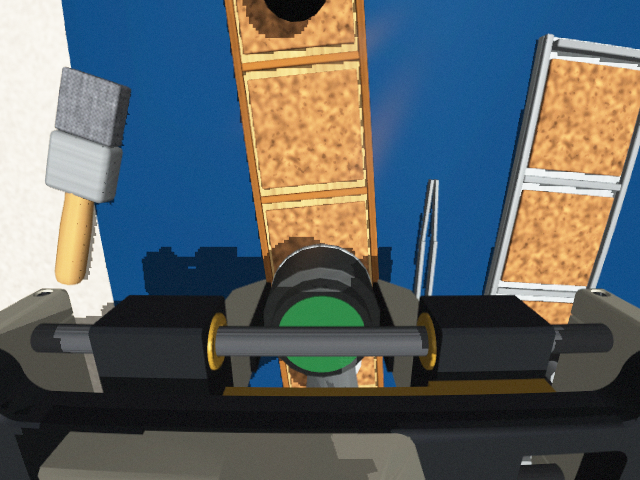

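Lens is upright over the third pad. Lowering.

>>> send_rows(
  claw=[1,1,1,1,1],
  delta_pos=[
    [0.001,-0.004,0.06],
    [0.001,-0.004,0.12],
    [0.001,-0.004,0.18],
    [0.001,-0.004,0.22],
    [0.001,-0.004,0.232],
  ],
  dr=[
    [0,0,0],
    [0,0,0],
    [0,0,0],
    [0,0,0],
    [0,0,0],
  ],
)

```text
clock: 21.65
position: [0.4667, -0.0046, 0.0225]
ee_rot: [-2.22, -2.223, 0.0]
force: [-0.5, -0.6, -1.9]
width: 0.573
```

>>> send_rows(
  claw=[1,1,1,1,1],
  delta_pos=[
    [0,0,0.002],
    [0,0,0.005],
    [0,0,0.008],
    [0,0,0.008],
    [0,0,0.008],
  ],
  dr=[
    [0,0,0],
    [0,0,0],
    [0,0,0],
    [0,0,0],
    [0,0,0],
  ],
)

```text
clock: 22.15
position: [0.4666, -0.0045, 0.0209]
ee_rot: [2.22, 2.223, 0.001]
force: [-0.4, 0.2, -2.9]
width: 0.572
```

>>> send_rows(
  claw=[1,1,1,1,1],
  delta_pos=[
    [0,0,0.002],
    [0,0,0.004],
    [0,0,0.004],
    [0,0,0.004],
    [0,0,0.004],
  ],
  dr=[
    [0,0,0],
    [0,0,0],
    [0,0,0],
    [0,0,0],
    [0,0,0],
  ],
)

```text
clock: 22.65
position: [0.4666, -0.0045, 0.0206]
ee_rot: [-2.22, -2.223, -0.001]
force: [-3.7, 0.3, 13.9]
width: 0.572
```

>>> send_rows(
  claw=[1,-0.2,-0.4,-0.6,-0.7],
  delta_pos=[
    [0,0,-0.003],
    [0,0,-0.003],
    [0,0,-0.003],
    [0,0,-0.003],
    [0,0,-0.003],
  ],
  dr=[
    [0,0,0],
    [0,0,0],
    [0,0,0],
    [0,0,0],
    [0,0,0],
  ],
)

```text
clock: 23.15
position: [0.4665, -0.0046, 0.0204]
ee_rot: [2.22, 2.223, -0.0]
force: [0.0, 0.9, 0.4]
width: 0.812
```

>>> send_rows(
  claw=[-0.7,-1,-1,-1,-1],
  delta_pos=[
    [0,0,-0.02],
    [0,0,-0.1],
    [0,0,-0.25],
    [0,0,-0.4],
    [0,0,-0.46],
  ],
  dr=[
    [0,0,0],
    [0,0,0],
    [0,0,0],
    [0,0,0],
    [0,0,0],
  ],
)

```text
clock: 23.65
position: [0.4678, -0.0049, 0.1387]
ee_rot: [2.219, 2.221, 0.005]
force: [0.9, 0.2, -0.6]
width: 0.999
```

```bash
python3 -c "
from h import *
go(.6325,-.0795,.10)"
```

```text
t 23.65 pos [ 0.4678 -0.0049  0.1387] w 0.999 F [ 0.9  0.2 -0.6] q [-0.51  0.3   0.5   2.09 -0.2   0.8   0.12]
delta [-0.2992  0.6579  0.157 ] rot [ 0.0019 -0.0003  0.0004] dist 0.185
```

>>> send_rows(
  claw=[-1,-1,-1,-1,-1],
  delta_pos=[
    [-0.08,0.17,0],
    [-0.16,0.34,0],
    [-0.24,0.51,0],
    [-0.3,0.658,0.0],
    [-0.3,0.658,0.05],
  ],
  dr=[
    [0,0,0],
    [0,0,0],
    [0,0,0],
    [0,0,0],
    [0,0,0],
  ],
)

```text
clock: 24.15
position: [0.6363, -0.0826, 0.1244]
ee_rot: [2.218, 2.216, 0.003]
force: [0.1, 0.1, -0.6]
width: 1.001
```

>>> send_rows(
  claw=[-1,-1,-1,-1,-1],
  delta_pos=[
    [0,0,0.08],
    [0,0,0.16],
    [0,0,0.2],
    [0,0,0.2],
    [0,0,0.2],
  ],
  dr=[
    [0,0,0],
    [0,0,0],
    [0,0,0],
    [0,0,0],
    [0,0,0],
  ],
)

```text
clock: 24.65
position: [0.6312, -0.0794, 0.0736]
ee_rot: [2.22, 2.223, 0.0]
force: [0.3, -0.8, 0.7]
width: 1.001
```

```bash
python3 -c "
from h import *
go(.6325,-.079,.0205)
p,d=imaging.get_image('wrist');cv2.imwrite('pics/w8.png',p)
c=imaging.get_calibration('top');p,d=imaging.get_image('top');W=cloud(c,d)
x,y,z=W[...,0],W[...,1],W[...,2]
for n,(px,py),h in [('eye',(.451,.165),.062),('lens',(.467,-.005),.046),('tube',(.475,-.09),.072)]:
    g=(np.hypot(x-px,y-py)<.034)&(z>h+.005)&(z<h+.015)
    q=W[g]
    if len(q): r=cv2.minEnclosingCircle((q[:,:2]*1000).astype(np.float32));print(n,g.sum(),q.mean(0).round(4),np.round(r[0],1),round(r[1],1))
"
```

```text
t 24.65 pos [ 0.6312 -0.0794  0.0736] w 1.001 F [ 0.3 -0.8  0.7] q [-0.25  0.64  0.45  1.73 -0.35  0.85  0.35]
delta [0.0014 0.0052 0.2124] rot [0.0002 0.     0.0007] dist 0.053
eye 200 [0.4539 0.169  0.0723] [452.7 167. ] 14.7
```

View pics/w8.png

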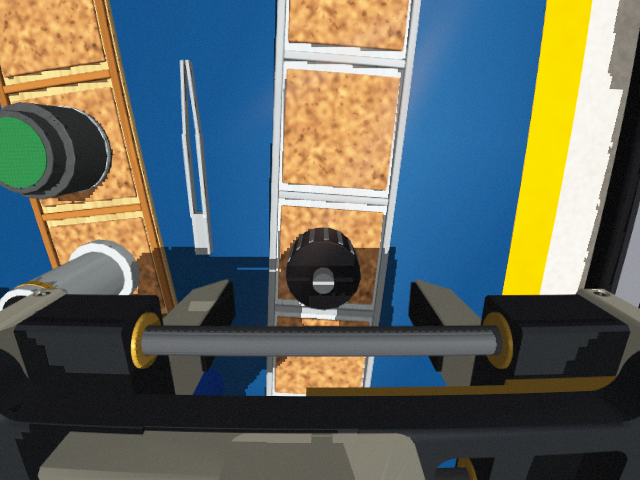

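Knob is ahead at (322,270), and the lens is upright on its pad. Descend and grip.

>>> send_rows(
  claw=[-1,-1,-1,-1,-1],
  delta_pos=[
    [0.001,0.004,0.06],
    [0.001,0.004,0.12],
    [0.001,0.004,0.18],
    [0.001,0.004,0.212],
    [0.001,0.004,0.212],
  ],
  dr=[
    [0,0,0],
    [0,0,0],
    [0,0,0],
    [0,0,0],
    [0,0,0],
  ],
)

```text
clock: 25.25
position: [0.6308, -0.079, 0.018]
ee_rot: [-2.219, -2.221, 0.003]
force: [-0.2, 0.2, -0.2]
width: 1.005
```

>>> send_rows(
  claw=[0,0.2,0.4,0.6,1],
  delta_pos=[
    [0,0,0],
    [0,0,0],
    [0,0,0],
    [0,0,0],
    [0,0,0],
  ],
  dr=[
    [0,0,0],
    [0,0,0],
    [0,0,0],
    [0,0,0],
    [0,0,0],
  ],
  force=20,
)

```text
clock: 25.75
position: [0.6323, -0.0791, 0.0203]
ee_rot: [2.22, 2.223, 0.001]
force: [-0.1, -0.3, 1.0]
width: 0.615
```

>>> send_rows(
  claw=[1,1,1,1,1],
  delta_pos=[
    [0,0,0],
    [0,0,0],
    [0,0,0],
    [0,0,0],
    [0,0,0],
  ],
  dr=[
    [0,0,0],
    [0,0,0],
    [0,0,0],
    [0,0,0],
    [0,0,0],
  ],
)

```text
clock: 26.25
position: [0.6322, -0.0791, 0.0201]
ee_rot: [2.22, 2.223, 0.0]
force: [-0.6, 1.1, 3.0]
width: 0.484
```

```bash
python3 -c "
from h import *
go(.459,.0805,.0205)"
```

```text
t 26.25 pos [ 0.6322 -0.0791  0.0201] w 0.484 F [-0.6  1.1  3. ] q [-0.23  0.71  0.41  1.76 -0.39  0.76  0.38]
delta [ 0.6393 -0.6918 -0.0017] rot [ 0.0001 -0.      0.0007] dist 0.235
```

>>> send_rows(
  claw=[1,1,1,1,1],
  delta_pos=[
    [0,0,-0.05],
    [0,0,-0.15],
    [0,0,-0.28],
    [0.03,-0.03,-0.4],
    [0.1,-0.1,-0.46],
  ],
  dr=[
    [0,0,0],
    [0,0,0],
    [0,0,0],
    [0,0,0],
    [0,0,0],
  ],
)

```text
clock: 26.75
position: [0.6089, -0.0563, 0.1385]
ee_rot: [2.22, 2.217, 0.004]
force: [0.0, 0.5, -0.1]
width: 0.487
```

>>> send_rows(
  claw=[1,1,1,1,1],
  delta_pos=[
    [0.1,-0.11,0],
    [0.21,-0.23,0],
    [0.32,-0.35,0],
    [0.43,-0.47,0],
    [0.5,-0.55,0],
  ],
  dr=[
    [0,0,0],
    [0,0,0],
    [0,0,0],
    [0,0,0],
    [0,0,0],
  ],
)

```text
clock: 27.25
position: [0.467, 0.0724, 0.1354]
ee_rot: [-2.217, -2.224, -0.0]
force: [1.3, 0.8, -0.2]
width: 0.486
```

>>> send_rows(
  claw=[1,1,1,1,1],
  delta_pos=[
    [0.04,-0.04,0.02],
    [0.04,-0.042,0.08],
    [0.04,-0.042,0.15],
    [0.04,-0.042,0.2],
    [0.04,-0.042,0.2],
  ],
  dr=[
    [0,0,0],
    [0,0,0],
    [0,0,0],
    [0,0,0],
    [0,0,0],
  ],
)

```text
clock: 27.75
position: [0.4585, 0.0799, 0.084]
ee_rot: [-2.221, -2.222, 0.003]
force: [-0.4, -0.9, -0.6]
width: 0.484
```

```bash
python3 -c "
from h import *
go(.459,.0805,.0205)
p,d=imaging.get_image('wrist');cv2.imwrite('pics/w9.png',p)"
```

```text
t 27.75 pos [0.4585 0.0799 0.084 ] w 0.484 F [-0.4 -0.9 -0.6] q [-0.64  0.39  0.46  2.14 -0.28  0.67  0.01]
delta [0.0028 0.0024 0.2538] rot [-0.0008  0.0006  0.0002] dist 0.063
```

View pics/w9.png

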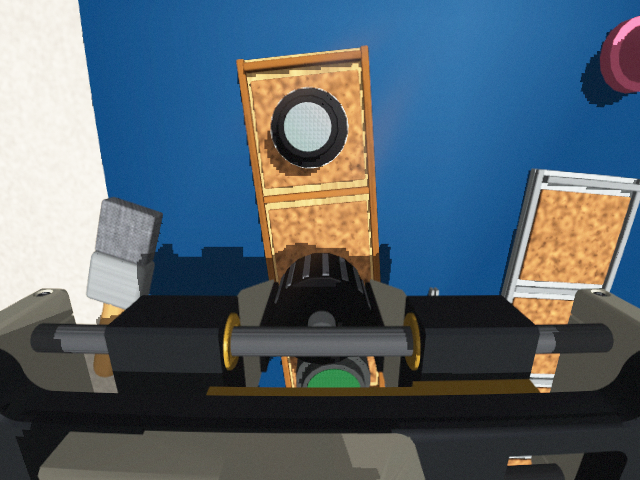

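Eyepiece is centred on the left pad, and the knob is upright over the second pad. Lowering.

>>> send_rows(
  claw=[1,1,1,1,1],
  delta_pos=[
    [0.003,0.002,0.06],
    [0.003,0.002,0.12],
    [0.003,0.002,0.18],
    [0.003,0.002,0.23],
    [0.003,0.002,0.24],
  ],
  dr=[
    [0,0,0],
    [0,0,0],
    [0,0,0],
    [0,0,0],
    [0,0,0],
  ],
)

```text
clock: 28.3
position: [0.4593, 0.0811, 0.0244]
ee_rot: [-2.22, -2.222, 0.001]
force: [0.0, -0.4, -1.2]
width: 0.484
```

>>> send_rows(
  claw=[1,1,1,1,1],
  delta_pos=[
    [0,0,0.001],
    [0,0,0.002],
    [0,0,0.003],
    [0,0,0.004],
    [0,0,0.004],
  ],
  dr=[
    [0,0,0],
    [0,0,0],
    [0,0,0],
    [0,0,0],
    [0,0,0],
  ],
)

```text
clock: 28.8
position: [0.4595, 0.0815, 0.0242]
ee_rot: [2.22, 2.223, 0.001]
force: [-0.2, -0.2, -0.9]
width: 0.483
```

>>> send_rows(
  claw=[1,1,1,1,1],
  delta_pos=[
    [0,0,0.004],
    [0,0,0.008],
    [0,0,0.012],
    [0,0,0.013],
    [0,0,0.013],
  ],
  dr=[
    [0,0,0],
    [0,0,0],
    [0,0,0],
    [0,0,0],
    [0,0,0],
  ],
)

```text
clock: 29.3
position: [0.4593, 0.0814, 0.0206]
ee_rot: [-2.22, -2.223, 0.0]
force: [0.4, 0.4, -0.8]
width: 0.484
```

>>> send_rows(
  claw=[1,1,1,1,1],
  delta_pos=[
    [0,0,0.002],
    [0,0,0.004],
    [0,0,0.004],
    [0,0,0.004],
    [0,0,0.004],
  ],
  dr=[
    [0,0,0],
    [0,0,0],
    [0,0,0],
    [0,0,0],
    [0,0,0],
  ],
)

```text
clock: 29.8
position: [0.4594, 0.0814, 0.02]
ee_rot: [-2.22, -2.223, -0.001]
force: [-1.4, -0.0, 5.6]
width: 0.49
```

Contact. Release and rise.

>>> send_rows(
  claw=[1,0,-0.2,-0.4,-0.6],
  delta_pos=[
    [0,0,0],
    [0,0,0],
    [0,0,0],
    [0,0,0],
    [0,0,0],
  ],
  dr=[
    [0,0,0],
    [0,0,0],
    [0,0,0],
    [0,0,0],
    [0,0,0],
  ],
)

```text
clock: 30.3
position: [0.4594, 0.0814, 0.0197]
ee_rot: [2.22, 2.223, -0.0]
force: [-0.3, -0.1, 0.7]
width: 0.709
```

>>> send_rows(
  claw=[-0.7,-1,-1,-1,-1],
  delta_pos=[
    [0,0,-0.02],
    [0,0,-0.1],
    [0,0,-0.25],
    [0,0,-0.4],
    [0,0,-0.5],
  ],
  dr=[
    [0,0,0],
    [0,0,0],
    [0,0,0],
    [0,0,0],
    [0,0,0],
  ],
)

```text
clock: 30.8
position: [0.4599, 0.0812, 0.1472]
ee_rot: [2.22, 2.222, 0.003]
force: [0.6, -0.2, -0.4]
width: 0.999
```

>>> send_rows(
  claw=[-1,-1,-1,-1,-1],
  delta_pos=[
    [0.15,0,-0.1],
    [0.3,0,-0.2],
    [0.45,0,-0.2],
    [0.6,0,-0.2],
    [0.75,0,-0.2],
  ],
  dr=[
    [0,0,0],
    [0,0,0],
    [0,0,0],
    [0,0,0],
    [0,0,0],
  ],
)

```text
clock: 31.3
position: [0.4589, 0.2704, 0.1954]
ee_rot: [-2.22, -2.223, -0.001]
force: [0.3, 0.3, -0.2]
width: 0.998
```

>>> send_rows(
  claw=[-1,-1,-1,-1,-1],
  delta_pos=[
    [0.1,0,0],
    [0.2,0,0],
    [0.3,0,0],
    [0.3,0,0],
    [0.3,0,0],
  ],
  dr=[
    [0,0,0],
    [0,0,0],
    [0,0,0],
    [0,0,0],
    [0,0,0],
  ],
)

```text
clock: 31.8
position: [0.4588, 0.3438, 0.1947]
ee_rot: [2.219, 2.223, -0.001]
force: [-0.1, -0.5, 0.5]
width: 0.997
```

```bash
python3 -c "
from h import *
go(.459,.0805,.0205)
yv=np.array([-np.sin(np.radians(5.45)),np.cos(np.radians(5.45))]);xv=np.array([yv[1],-yv[0]])
for nm in ('top','scene'):
  c=imaging.get_calibration(nm);p,d=imaging.get_image(nm);W=cloud(c,d)
  cv2.imwrite('pics/end_'+nm+'.png',p if nm=='scene' else cv2.resize(p[180:400,180:460],None,fx=2.5,fy=2.5))
  x,y,z=W[...,0],W[...,1],W[...,2]
  for n,(px,py),h,k in [('eye',(.451,.165),.062,.1275),('knob',(.459,.0805),.034,.0425),('lens',(.467,-.005),.046,-.0425),('tube',(.475,-.09),.072,-.1275)]:
    g=(np.hypot(x-px,y-py)<.034)&(z>h+.005)&(z<h+.015)
    q=W[g]
    if len(q):
      r=cv2.minEnclosingCircle((q[:,:2]*1000).astype(np.float32));e=np.array(r[0])/1000-np.array([.463,.038])-k*yv
      print(nm,n,g.sum(),q.mean(0).round(4),np.round(r[0],1),round(r[1],1),'offset mm',(e@xv*1000).round(1),(e@yv*1000).round(1))
"
```

```text
t 31.8 pos [0.4588 0.3438 0.1947] w 0.997 F [-0.1 -0.5  0.5] q [-1.07  0.4   0.46  1.77 -0.2   1.02 -0.54]
delta [-1.0527 -0.0013  0.6975] rot [-0.0001  0.0004  0.0011] dist 0.316
top eye 259 [0.4528 0.1664 0.072 ] [452.7 166.8] 15.1 offset mm 2.0 1.7
top knob 517 [0.4604 0.0806 0.0436] [460.3  81.1] 23.5 offset mm 1.4 0.6
top lens 520 [ 0.4676 -0.0039  0.056 ] [467.7  -3.9] 21.7 offset mm 0.7 0.4
top tube 381 [ 0.4762 -0.0887  0.0819] [476.3 -88.6] 17.9 offset mm 1.2 0.2
scene eye 199 [0.4543 0.1636 0.0721] [453.  164.8] 15.6 offset mm 2.1 -0.4
scene knob 426 [0.463  0.0784 0.0438] [461.4  80.5] 24.5 offset mm 2.5 -0.0
scene lens 483 [ 0.4694 -0.0057  0.0562] [467.6  -5. ] 22.7 offset mm 0.5 -0.7
scene tube 386 [ 0.4781 -0.0907  0.0821] [476.6 -90.9] 19.1 offset mm 1.3 -2.1
```

View pics/end_top.png

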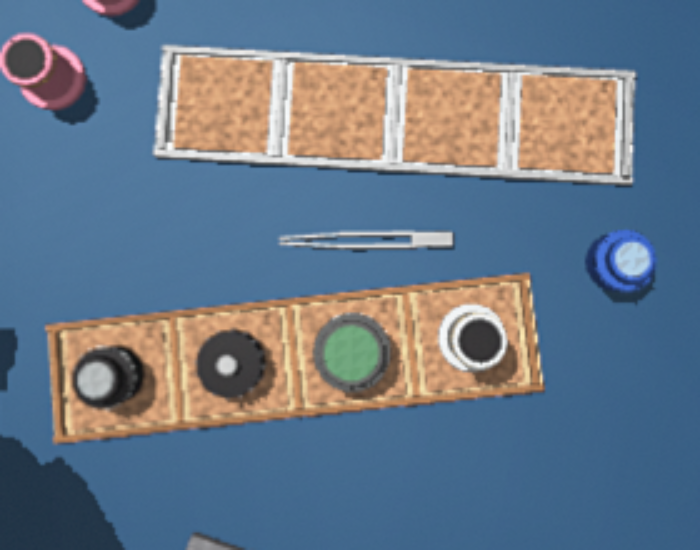

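View pics/end_scene.png

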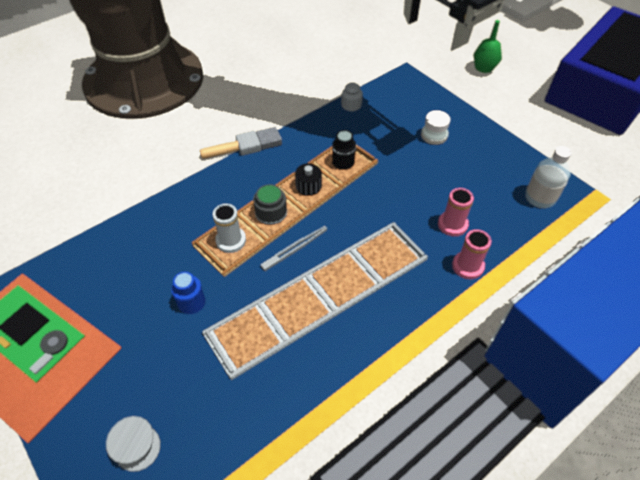

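All four stand upright in reverse order, within about 3 mm of the pad centres, with the gripper clear. Handing in.

```bash
python3 -c "
from cell import arm
print(arm.sign_off())"
```

```text
the job is handed in; nothing more can be done
None
```

All four parts are now in the wooden rack in reverse order, and I handed the job in at about 32 s. From left to right they are eyepiece, focus knob, front lens and camera tube.

- **Position:** In the last top and scene views every part stood upright. The measured offsets from the pad centres were at most about 3 mm. The two cameras disagreed by up to about 2 mm, which is about the stated calibration error.
- **Handling:** Nothing was tipped or dropped. The force readings taken at the end of each move peaked at about 16 N, when the parts were set down.
- **At hand-in:** The gripper was open and clear of everything. The pink and blue lookalikes were not touched.
- **Failed check:** During the job, some top-camera checks of placed parts returned nothing or were slightly off because the arm blocked the view. I repeated them with the arm out of the way before handing in.

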